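# Hang the grill brush by its side slot on the post's pin

### The job

Lift the grill brush out of the drip tray and hang it on the headed pin of the steel post: slide the slot in its steel plate sideways over the pin, behind the pin's head, then lower it until the notch at the slot's inner end bears on the pin, and only then let go so it hangs upright and still. The pin's exact height is not known, so find it gently by feel; never load the post or its pin with more than 15 N, and leave everything else where it is.

Things in the scene. Friction and masses are not known exactly. Their poses are not given: they have to be found in the camera images.
- brush_handle (a point): centre of the wooden handle (24 x, 30 y, 70 mm high) of the loose grill brush, about 0.32 kg, upright on its bristles in the tray. z up the brush, y across it towards the slot's mouth, x through its plate. 185 mm above the bristle tips. The head, 44 (x) by 92 (y) mm, is the lowest 46 mm; between head and handle is a steel plate 6 mm thick (x), centred on the handle.
- brush_slot (a point): roof of the plate's notch, 112 mm above the bristle tips, 73 mm below the handle's centre; axes as brush_handle. The slot (through along x) is a level channel 87 to 102 mm above the tips, from the open +y edge to an end wall at y = -8 mm; there, from y = -8 to 8, the notch rises to 112 mm. Below the channel the plate spans y = -30 to 30 mm.
- brush_jaw (a point): underside of the jaw above the channel, 102 mm above the bristle tips, at y = 41 mm from the handle's axis; axes as brush_handle. The jaw is 20 mm high and reaches to y = 52 mm, so from y = 30 to 52 it overhangs, with only the head (top at 46 mm) below it. When this flat underside lies on the pin, the channel is level with the pin.
- hanger_post: fixed steel post, origin at its base's underside on the table, z up; base 140 (x) by 120 (y) by 10 mm, column 30 by 34 mm, 195 mm high. A red carriage, 40 mm wide, 44 mm high, front at x = -30 mm, carries a round pin along -x at y = 0. Post, carriage and pin must never be loaded with more than 15 N.
- pin_middle (a point): point fixed to the post at x = -65 mm, y = 0, 150 mm up: half-way along the pin and at its MEAN height only. The pin's true axis is up to 18 mm higher or lower (not reported; rigidly clamped). Pin: diameter 10 mm, free from x = -30 to -100 mm, then a red head of diameter 22 mm, 6 mm long. Axes as the post. Hang the plate here, across the pin.
- drip_tray: fixed dark steel tray 130 (x) by 160 (y) mm, rim 14 mm high, floor and walls 4 to 5 mm thick; origin at the centre of its underside; the brush stands in it.
- enamel_mug: loose grey enamel mug, 80 mm across and 80 mm high; origin at the centre of its underside; leave alone.
- glass_jar: loose glass jar with a steel twist cap, 72 mm across, 110 mm high; origin at the centre of its underside; leave alone.
- gas_lighter: loose red gas lighter lying along its x axis, 110 mm grip (26 wide, 20 high, clear safety cover up to 28 mm) and a 100 mm steel barrel to +x; origin under the grip's middle; leave alone.
- sauce_bottle: loose amber sauce bottle, 60 mm across, 170 mm high; origin at the centre of its underside; leave alone.
- firelighter_box: loose cardboard box 70 by 100 by 45 mm; origin at the centre of its underside; leave alone.
- braai_spatula: loose spatula lying on the table along its x axis; leave alone.
- spice_jar: loose small spice jar, 48 mm across, 85 mm high; origin at the centre of its underside; leave alone.
There are look-alikes about, which are no part of the job. Of the things like the part that bears brush_handle, leave any that is blue or turquoise; of the rest the larger one is meant.

How it is judged:
By the outcome, as a careful person would: the job done as asked, in the order asked, and still so for the second after the job is handed in, with the robot touching nothing.
It also fails if it takes over 59 s, if anything falls off the work surface, if the arm or the gripper's body presses on something with over 40 N, if the wrist force passes 120 N, or if a joint passes its speed limit or range.

### The arm

A 6-joint arm with a two-finger parallel gripper is mounted at the origin on the work surface. World frame = base frame: x ahead of the robot, y to its left, z up, the work surface at z = 0. Lengths are in m, angles in degrees, forces in N, time in s.
With the tool pointing down it reaches from about 0.375 to 0.9 m from the base axis. Payload 3.1 kg.
Tool frame: the origin (TCP) lies between the finger pads; the fingertips stand 22 mm ahead of it and the grasp point (between the pads) lies 3 mm ahead of it; z points along the fingers, y is the line along which they close (so a half turn about z gives the same grasp; the last joint's range is limited). The gripper opens to 87 mm and grips with 3 to 60 N. Pads are 19 mm wide; open, the fingers measure 117 mm over their backs; the gripper's body (75 mm by 190 mm) begins 51 mm behind the grasp point.
Start: joints at [-82.706, 30.224, 82.088, -0, 67.689, -10.227], TCP at [0.188, -0.596, 0.245] pointing down, gripper open.
Joint ranges: [-176.69, 176.69], [-43.24, 126.21], [12.49, 139.97], [-82, 262], [0, 151.66], [-163.58, 163.58]. Speed limits (degrees/s): [159.86, 159.86, 180, 180, 180, 180].

### API

Orientations are given as a 3x3 rotation matrix whose columns are the frame's x, y, z axes.
In Python, from rig import bot, capture, search_frame, outline_of, spot_point gives the robot as it stands.
- The arm moves only by the tool jog_arm, never from a script. Its argument "rows" is text: rows parted by semicolons, each of 7 numbers parted by spaces: the opening, from 0 (shut) to 1 (fully open), then the shift along the tool's x, y, z as a fraction of full scale, then the turn, a rotation vector about the tool's x, y, z as a fraction of full scale. A call has 1 to 20 rows; each row is the pose to reach, as a shift and turn from the pose commanded when the call began, along the tool's axes at that moment; what a row does not reach only later rows make up. Full scale, the value 1, is 0.5 m for a shift and pi/4 rad for a turn. A row lasts 1/12 s, in which the tool goes at most 41.7 mm and 7.16 degrees, less where a joint would pass 70% of its speed; a pose out of reach is approached as far as the arm can. A call with a number of a shift or a turn outside -1 to 1 is refused whole. A call with a gripper value outside its range is refused whole. The fingers move at their own pace and stop on an object; the grip force is fixed at half the most. Time passes only in rows, so rows that repeat a pose let the fingers close. It gives the time, the measured TCP pose, the force, the opening and the grip force at its end, in the units of the state.
- bot.read_state(): the state, without advancing time (a new reading comes with each control period).
- capture(name): name is "side" or "top" or "wrist"; returns a dict with "pixels" (480x640x3 uint8, red, green, blue), "fx", "fy", "cx", "cy" (pixels), "R" (3x3) and "t" (3): a world point X has camera coordinates R X + t; the wrist camera has in their place "mount" (4x4, takes a point from camera to tool coordinates, whose origin is the TCP and whose axes are the flange's). Camera axes: x right, y down, z forward; pixel columns grow to the right and rows downward; lengths in m; the calibration is good to about 2 mm. The wrist camera is an equidistant fisheye: a pixel r from the principal point sees the ray r / f radians off the axis. A picture is of the moment at which its call begins: read the wrist's pose just before it. There is no depth.
- bot.hand_in(): hands the job in; it is judged then, once.
Trained networks look in a picture, given as the dict that the camera call returned (one of the last four; its "shot" number tells which), for a name from the list of things; names that differ only in an ending like _2 or _b are one class to them, and where a whole thing is asked for, a point or a joint stands for the part that bears it (a point fixed in the world has none). Each returns a list of dicts, best first, with "conf" (0 to 1); they miss things now and then, are a little off and sometimes report something else, mostly with a low value. They report only what shows in the picture. A call takes as long as a camera call. They do not tell look-alikes from the thing itself.
- search_frame(label, picture): "point" ([x, y, z] in m, in world coordinates, good to about 4 mm: the middle of the surface that is visible of it).
- outline_of(label, picture): "region" (480x640 bool, what is visible of it).
- spot_point(label, picture): "point" ([x, y, z] in m, in world coordinates, good to about 4 mm: a listed point, or the origin of a listed thing).
The state is a dict: "time_s": time; "joint_positions": joint angles; "qvel": joint speeds; "tau": joint torques, N m; "position": TCP position; "tcp_rot": TCP orientation; "force": force on the tool from outside, world axes, zero at the start; "moment": the same for the moment, N m; "opening": opening from 0.0 (shut) to 1.0 (fully open); "grasp_force": force on a finger pad.
Only numpy, scipy, OpenCV 4.12 (cv2) and the standard library are available. Lean on these libraries where they do the work, as an engineer would, in place of code of your own. Each camera call takes 0.05 s, during which the arm holds its last target. There are 200 camera calls.

## Working session

There is one attempt and no reset: what is moved stays moved. The work goes in short steps, Python scripts to look and compute and a tool call to move; the robot and the scene stay as the last step left them, time stands still between calls to the robot, and variables do not carry over. Pictures are saved under pics/ and viewed, at most 10 in all, crops included, and the job is handed in when it is done.

Besides the shell and the picture viewer there is one more tool, called after "Call:" as name(argument=value, ...) on one line, values as JSON. jog_arm: Moves the arm, as the interface text tells. Its arguments: {"type":"object","properties":{"rows":{"type":"string"}},"required":["rows"]}

```bash
mkdir -p pics; ls; python3 - <<'E'
from rig import bot,capture,search_frame,outline_of,spot_point
import cv2,numpy as np
s=bot.read_state();print(s['position'],s['tcp_rot'],s['time_s'],s['force'])
for c in ['top','side']:
    p=capture(c);cv2.imwrite(f'pics/{c}1.png',p['pixels'][:,:,::-1])
    print(c,np.round(p['R'],2).tolist(),np.round(p['t'],3))
    for n in ['brush_handle','brush_slot','brush_jaw','hanger_post','pin_middle','drip_tray','enamel_mug','glass_jar','sauce_bottle','spice_jar','firelighter_box','gas_lighter','braai_spatula']:
        print(n,[(np.round(d['point'],3).tolist(),round(d['conf'],2)) for d in spot_point(n,p)])
E
```

```text
pics
[ 0.18807978 -0.59530603  0.24356825] [[ 9.53603080e-01  3.01066566e-01 -2.97591396e-04]
 [ 3.01066488e-01 -9.53600695e-01  2.16407424e-03]
 [ 3.67747036e-04 -2.15326265e-03 -9.99997614e-01]] 0.0 [ 0.58196344 -0.26428684  0.62897256]
top [[-0.02, -1.0, -0.0], [-0.98, 0.02, -0.19], [0.19, -0.0, -0.98]] [-0.073  0.572  1.741]
brush_handle [([0.515, -0.191, 0.19], 0.94), ([0.445, -0.343, 0.134], 0.85), ([0.407, -0.014, 0.181], 0.56)]
brush_slot [([0.443, -0.34, 0.086], 0.8), ([0.515, -0.191, 0.115], 0.77), ([0.366, -0.194, 0.082], 0.57), ([0.411, -0.007, 0.114], 0.55), ([0.528, -0.19, -0.002], 0.31)]
brush_jaw [([0.344, -0.212, 0.074], 0.85), ([0.511, -0.152, 0.107], 0.83), ([0.457, -0.01, 0.103], 0.75), ([0.453, -0.315, 0.072], 0.56)]
hanger_post [([0.68, 0.142, 0.001], 0.72), ([0.51, -0.152, 0.106], 0.62)]
pin_middle [([0.613, 0.126, 0.149], 0.65)]
drip_tray [([0.528, -0.191, -0.001], 0.6)]
enamel_mug [([0.478, 0.382, 0.001], 0.83), ([0.71, -0.289, -0.0], 0.45)]
glass_jar [([0.626, 0.387, -0.002], 0.8)]
sauce_bottle [([0.712, -0.293, -0.003], 0.84)]
spice_jar [([0.635, -0.444, -0
[... 466 characters left out ...]
.515, -0.189, 0.113], 0.97), ([0.442, -0.346, 0.08], 0.84), ([0.417, -0.009, 0.113], 0.61)]
brush_jaw [([0.507, -0.153, 0.107], 0.93), ([0.35, -0.216, 0.079], 0.76), ([0.453, -0.009, 0.106], 0.59), ([0.456, -0.315, 0.079], 0.57)]
hanger_post [([0.676, 0.143, -0.002], 0.78)]
pin_middle [([0.615, 0.123, 0.151], 0.97)]
drip_tray [([0.525, -0.195, 0.001], 0.71)]
enamel_mug [([0.471, 0.384, -0.002], 0.88), ([0.62, 0.388, 0.0], 0.15)]
glass_jar [([0.619, 0.388, -0.002], 0.73)]
sauce_bottle [([0.713, -0.292, 0.002], 0.69)]
spice_jar [([0.635, -0.447, 0.003], 0.78)]
firelighter_box []
gas_lighter [([0.396, 0.15, 0.0], 0.91), ([0.674, 0.142, -0.0], 0.53)]
braai_spatula [([0.514, -0.55, 0.003], 0.87)]
```

View pics/side1.png

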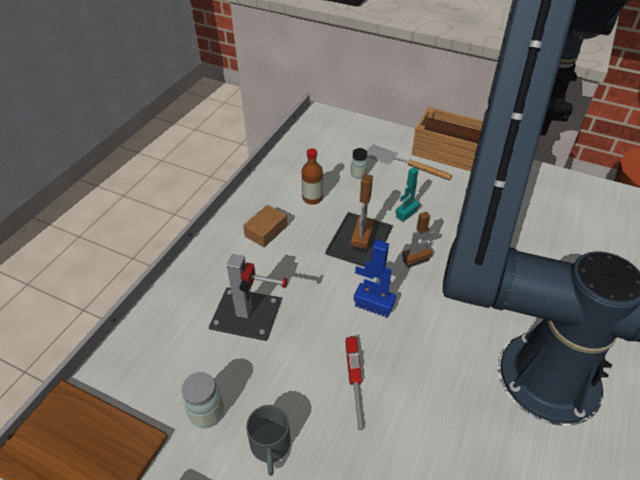

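View pics/top1.png

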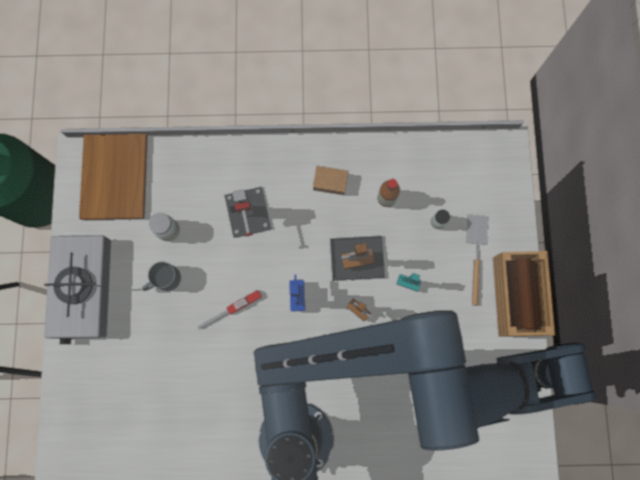

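The side view shows the brown brush standing in the tray at about (362,215), with its slot mouth facing the post. The post has its red carriage at (248,278) and the pin running to a head at (285,283). The small brown brush and the blue and teal ones are the look-alikes. The top view agrees with the networks: the target brush is at (0.515, -0.19).

```bash
cat > h.py <<'E'
import json,os,numpy as np
from scipy.spatial.transform import Rotation as Ro
from rig import bot,capture,search_frame,outline_of,spot_point
F='cmd.json'
def load():
    if not os.path.exists(F):
        json.dump([[0.188,-0.596,0.245],17.52],open(F,'w'))
    p,y=json.load(open(F));return np.array(p),y
def rot(y):  # tool x at world yaw y, z down
    c,s=np.cos(np.radians(y)),np.sin(np.radians(y));return np.array([[c,s,0],[s,-c,0],[0,0,-1.]])
def plan(p,y):
    c,cy=load();d=rot(cy).T@(np.array(p)-c)/0.5
    print('row',np.round(d,4),'0 0',round(-(y-cy)/45,4))
def done(dx,dy,dz,rz=0):
    c,cy=load();c=c+rot(cy)@np.array([dx,dy,dz])*0.5;cy-=rz*45
    json.dump([c.tolist(),cy],open(F,'w'));print('cmd',np.round(c,4),round(cy,2))
def st():
    s=bot.read_state();R=s['tcp_rot'];print('t',round(s['time_s'],2),'p',np.round(s['position'],4),'yaw',round(np.degrees(np.arctan2(R[1][0],R[0][0])),2),'F',np.round(s['force'],1),'M',np.round(s['moment'],2),'op',round(s['opening'],3),'g',s['grasp_force'],'z',np.round(np.array(R)[:,2],3));return s
E
python3 -c "
from h import *
plan([.515,-.19,.34],8.6)"
```

```text
row [ 0.8681 -0.5775 -0.19  ] 0 0 0.1982
```

Call:
jog_arm(rows="1 0.2 -0.1 -0.19 0 0 0.05; 1 0.868 -0.578 -0.19 0 0 0.198; 1 0.868 -0.578 -0.19 0 0 0.198; 1 0.868 -0.578 -0.19 0 0 0.198; 1 0.868 -0.578 -0.19 0 0 0.198; 1 0.868 -0.578 -0.19 0 0 0.198; 1 0.868 -0.578 -0.19 0 0 0.198; 1 0.868 -0.578 -0.19 0 0 0.198; 1 0.868 -0.578 -0.19 0 0 0.198; 1 0.868 -0.578 -0.19 0 0 0.198; 1 0.868 -0.578 -0.19 0 0 0.198; 1 0.868 -0.578 -0.19 0 0 0.198; 1 0.868 -0.578 -0.19 0 0 0.198; 1 0.868 -0.578 -0.19 0 0 0.198; 1 0.868 -0.578 -0.19 0 0 0.198; 1 0.868 -0.578 -0.19 0 0 0.198; 1 0.868 -0.578 -0.19 0 0 0.198; 1 0.868 -0.578 -0.19 0 0 0.198; 1 0.868 -0.578 -0.19 0 0 0.198; 1 0.868 -0.578 -0.19 0 0 0.198")

```text
time_s: 3.07
position: [0.5145, -0.1907, 0.3394]
tcp_rot: [[0.989, 0.148, -0.0], [0.148, -0.989, 0.0], [-0.0, -0.0, -1.0]]
force: [-1.0, 0.0, -0.3]
opening: 1.004
grasp_force: 0.0
```

```bash
python3 - <<'E'
from h import *
import cv2
done(.868,-.578,-.19,.198)
for k in range(3):
  s=st();p=capture('wrist')
  for n in ['brush_handle','brush_slot','brush_jaw','hanger_post','pin_middle','drip_tray']:
    for f in (spot_point,)+((search_frame,) if n=='brush_handle' else ()):
      print(n,f.__name__,[(np.round(d['point'],3).tolist(),round(d['conf'],2)) for d in f(n,p)][:3])
cv2.imwrite('pics/w1.png',p['pixels'][:,:,::-1]); print(p['mount'],p['fx'],p['cx'],p['cy'])
for k in ('top','side'):
  p=capture(k)
  for n in ['brush_handle','brush_slot','brush_jaw','hanger_post','pin_middle','drip_tray']:
      print(k,n,[(np.round(d['point'],3).tolist(),round(d['conf'],2)) for d in spot_point(n,p)][:3])
E
```

```text
cmd [ 0.5149 -0.1898  0.34  ] 8.61
t 3.07 p [ 0.5145 -0.1907  0.3394] yaw 8.5 F [-1.   0.  -0.3] M [ 0.04 -0.    0.02] op 1.004 g 0.0 z [-0.  0. -1.]
brush_handle call [([0.366, -0.19, 0.142], 0.84), ([0.513, -0.19, 0.189], 0.82), ([0.448, -0.337, 0.138], 0.59)]
brush_handle call [([0.451, -0.331, 0.033], 0.92), ([0.423, -0.014, 0.046], 0.84), ([0.373, -0.188, 0.087], 0.62)]
brush_slot call [([0.512, -0.196, 0.117], 0.95), ([0.367, -0.187, 0.089], 0.88), ([0.441, -0.344, 0.082], 0.76)]
brush_jaw call [([0.453, -0.313, 0.077], 0.8), ([0.343, -0.213, 0.076], 0.75), ([0.454, -0.007, 0.101], 0.62)]
hanger_post call [([0.676, 0.142, -0.001], 0.95)]
pin_middle call [([0.612, 0.13, 0.149], 0.58), ([0.528, -0.188, -0.005], 0.18)]
drip_tray call [([0.528, -0.186, -0.002], 0.7)]
t 3.47 p [ 0.515  -0.1897  0.3396] yaw 8.61 F [ 0.3  0.8 -0.9] M [ 0.02 -0.    0.02] op 1.001 g 0.0 z [ 0. -0. -1.]
brush_handle call [([0.363, -0.192, 0.142], 0.78), ([0.443, -0.339, 0.139], 0.72), ([0.516, -0.189, 0.19], 0.7)]
brush_handle call [([0.374, -0.188, 0.092], 0.96), ([0.451, -0.332, 0.034], 0.93), ([0.523,
[... 1646 characters left out ...]
2)]
top brush_jaw [([0.347, -0.211, 0.079], 0.8), ([0.509, -0.149, 0.106], 0.67), ([0.453, -0.315, 0.071], 0.66)]
top hanger_post [([0.68, 0.143, 0.0], 0.93)]
top pin_middle [([0.611, 0.127, 0.153], 0.78)]
top drip_tray []
side brush_handle [([0.515, -0.197, 0.186], 0.95), ([0.372, -0.186, 0.141], 0.9), ([0.445, -0.343, 0.138], 0.86)]
side brush_slot [([0.365, -0.189, 0.085], 0.9), ([0.416, -0.01, 0.114], 0.84), ([0.514, -0.19, 0.114], 0.69)]
side brush_jaw [([0.452, -0.313, 0.073], 0.92), ([0.349, -0.213, 0.078], 0.86), ([0.458, -0.007, 0.105], 0.85)]
side hanger_post [([0.678, 0.142, 0.0], 0.61)]
side pin_middle [([0.614, 0.128, 0.149], 0.9)]
side drip_tray [([0.524, -0.196, 0.002], 0.71)]
```

View pics/w1.png

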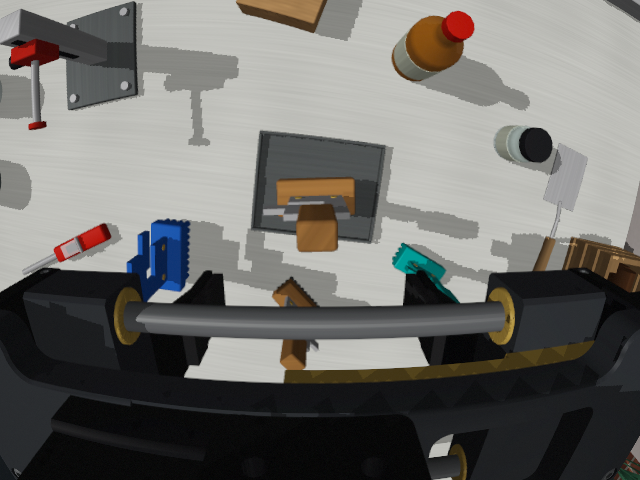

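The wrist view shows the handle top centred at about (318,230) and square to the tool, between the fingers. I'm descending to grip the handle at its centre.

Call:
jog_arm(rows="1 0 0.002 0.1 0 0 0.01; 1 0 0.002 0.2 0 0 0.01; 1 0 0.002 0.25 0 0 0.01; 1 0 0.002 0.28 0 0 0.01; 1 0 0.002 0.296 0 0 0.01; 1 0 0.002 0.296 0 0 0.01; 0.6 0 0.002 0.296 0 0 0.01; 0.45 0 0.002 0.296 0 0 0.01; 0.4 0 0.002 0.296 0 0 0.01; 0.3 0 0.002 0.296 0 0 0.01; 0 0 0.002 0.296 0 0 0.01; 0 0 0.002 0.296 0 0 0.01; 0 0 0.002 0.296 0 0 0.01; 0 0 0.002 0.296 0 0 0.01; 0 0 0.002 0.296 0 0 0.01")

```text
time_s: 6.22
position: [0.5152, -0.1907, 0.1916]
tcp_rot: [[0.99, 0.142, 0.0], [0.142, -0.99, -0.0], [0.0, 0.0, -1.0]]
force: [0.3, -0.5, 0.9]
opening: 0.404
grasp_force: 0.0
```

```bash
python3 - <<'E'
from h import *
done(0,.002,.296,.01);st()
# refined post yaw: pin image points by colour from top & side
import cv2
pm=[];pp=[]
for k in ('top','side','top','side'):
  p=capture(k)
  for n,l in (('pin_middle',pm),('hanger_post',pp)):
    d=spot_point(n,p)
    if d: l.append(d[0]['point'])
  d=spot_point('brush_handle',p); print([np.round(x['point'],3) for x in d if abs(x['point'][2]-.19)<.012])
print(np.round(pm,4),np.round(pp,4))
p=capture('side'); cv2.imwrite('pics/s2.png',cv2.resize(p['pixels'][225:345,195:335,::-1],None,fx=5,fy=5,interpolation=cv2.INTER_CUBIC))
# project predicted pin for candidate pose/heights
P=np.mean(pm,0);O=np.mean(pp,0);y=np.arctan2(*(O-P)[[1,0]]);print('yaw',np.degrees(y),P,O)
u=np.array([np.cos(y),np.sin(y),0])
for c in ('side','top'):
  p=capture(c)
  for h in (.132,.15,.168):
    for t in (-.030,-.103):
      X=np.array([O[0],O[1],0])+t*u+[0,0,h];q=p['R']@X+np.ravel(p['t']);print(c,h,t,np.round([p['fx']*q[0]/q[2]+p['cx'],p['fy']*q[1]/q[2]+p['cy']],1))
cv2.imwrite('pics/t2.png',cv2.resize(p['pixels'][175:245,210:290,::-1],None,fx=8,fy=8,interpolation=cv2.INTER_CUBIC))
E
```

```text
cmd [ 0.515  -0.1907  0.192 ] 8.16
t 6.22 p [ 0.5152 -0.1907  0.1916] yaw 8.16 F [ 0.3 -0.5  0.9] M [0.01 0.03 0.02] op 0.404 g 0.0 z [ 0. -0. -1.]
[]
[array([ 0.414, -0.009,  0.187])]
[]
[array([ 0.411, -0.007,  0.186])]
[[0.6104 0.1296 0.1526]
 [0.6145 0.1258 0.1482]
 [0.6097 0.1289 0.1528]
 [0.6129 0.1236 0.1475]] [[ 0.6788  0.1453  0.003 ]
 [ 0.6746  0.1443 -0.0012]
 [ 0.6797  0.14   -0.0015]
 [ 0.6757  0.1436  0.0028]]
yaw 14.031084010082415 [0.611875 0.126975 0.150275] [0.6772   0.1433   0.000775]
side 0.132 -0.03 [252.  280.7]
side 0.132 -0.103 [284.5 286. ]
side 0.15 -0.03 [251.3 275.5]
side 0.15 -0.103 [284.2 280.7]
side 0.168 -0.03 [250.5 270.2]
side 0.168 -0.103 [283.8 275.4]
top 0.132 -0.03 [244.  210.5]
top 0.132 -0.103 [250.1 234.5]
top 0.15 -0.03 [243.2 209. ]
top 0.15 -0.103 [249.3 233.2]
top 0.168 -0.03 [242.4 207.5]
top 0.168 -0.103 [248.6 231.9]
```

View pics/s2.png

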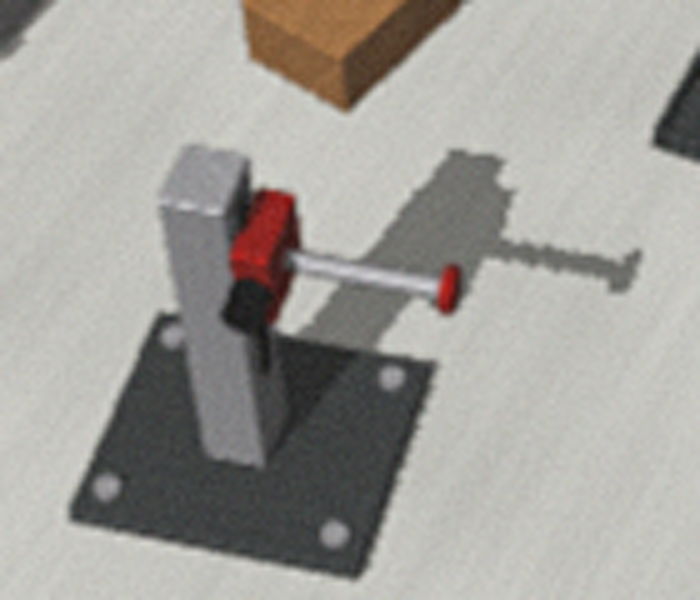

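View pics/t2.png

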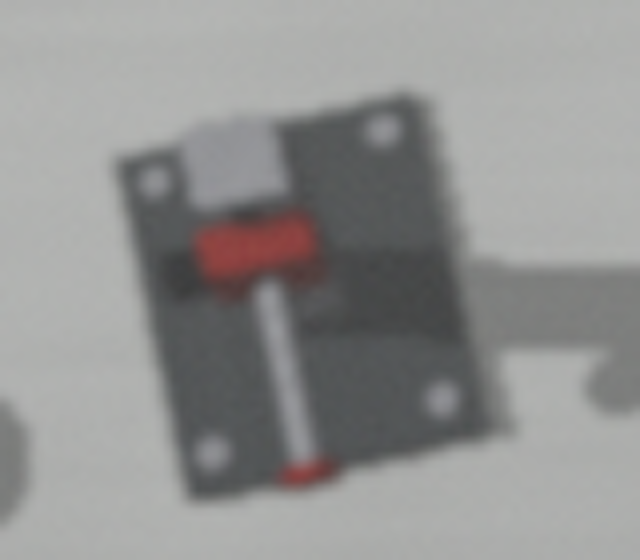

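The side crop shows the pin running from about (253,276.6) to its head at (285,283) in full-image pixels. That suggests an axis near z = 0.143, a little below the mean. The top crop shows the base's left edge at roughly 12° in the image, so I'll solve the post's pose from these pixels.

```bash
python3 - <<'E'
from h import *
from scipy.optimize import least_squares
st()
cams={c:capture(c) for c in('top','side')}
def prj(c,X):
    p=cams[c];q=p['R']@X+np.ravel(p['t']);return np.array([p['fx']*q[0]/q[2]+p['cx'],p['fy']*q[1]/q[2]+p['cy']])
T=lambda a,b:np.array([210+a/8-.44,175+b/8-.44]);S=lambda a,b:np.array([195+a/5-.4,225+b/5-.4])
pts=[('top',T(118,160),(.07,.06,.01)),('top',T(190,500),(-.07,.06,.01)),('top',T(505,433),(-.07,-.06,.01)),
('top',T(308,472),(-.103,0,'h')),('top',T(266,283),(-.030,0,'h')),
('side',S(70,518),(.07,.06,.01)),('side',S(362,577),(-.07,.06,.01)),('side',S(437,363),(-.07,-.06,.01)),
('side',S(450,290),(-.103,0,'h')),('side',S(292,259),(-.030,0,'h'))]
def res(v,full=False):
    o=[]
    for c,px,l in pts:
        y=np.radians(v[2]);a,b=l[:2];z=v[3] if l[2]=='h' else l[2]
        X=np.array([v[0]+a*np.cos(y)-b*np.sin(y),v[1]+a*np.sin(y)+b*np.cos(y),z]);o+=list(prj(c,X)-px)
    return np.array(o)
r=least_squares(res,[.677,.143,13,.145],x_scale=[.01,.01,1,.01],loss='soft_l1');v=r.x
print(v,np.round(res(v).reshape(-1,2),1).tolist());y=np.radians(v[2]);print('pinmid',v[:2]-.065*np.array([np.cos(y),np.sin(y)]))
E
```

```text
t 7.17 p [ 0.5152 -0.1906  0.1915] yaw 8.16 F [ 0.6 -1.  -1.7] M [-0.2   0.    0.02] op 0.349 g 29.57661812659353 z [-0.  0. -1.]
[ 0.67395633  0.14263442 12.15860059  0.14955722] [[-1.0, 0.2], [-0.8, 0.8], [-1.9, 0.3], [0.4, 1.1], [0.3, 0.3], [-0.4, -1.4], [-0.3, -1.2], [-0.5, -0.2], [0.6, -0.2], [-0.4, -0.1]]
pinmid [0.61041439 0.12894422]
```

```bash
python3 -c "
from h import *
plan([.515,-.1907,.264],8.16)
plan([.633,.0305,.264],12.8)"
```

```text
row [-0.00e+00 -1.00e-04 -1.44e-01] 0 0 -0.0
row [ 0.2964 -0.4045 -0.144 ] 0 0 -0.1031
```

Call:
jog_arm(rows="0 0 0 -0.01 0 0 0; 0 0 0 -0.03 0 0 0; 0 0 0 -0.06 0 0 0; 0 0 0 -0.1 0 0 0; 0 0 0 -0.13 0 0 0; 0 0 0 -0.144 0 0 0; 0 0 0 -0.144 0 0 0; 0 0 0 -0.144 0 0 0")

```text
time_s: 7.93
position: [0.515, -0.1905, 0.2637]
tcp_rot: [[0.99, 0.142, 0.0], [0.142, -0.99, 0.0], [0.0, -0.0, -1.0]]
force: [-0.2, -0.9, -4.1]
opening: 0.348
grasp_force: 29.6
```

Call:
jog_arm(rows="0 0.015 -0.02 0 0 0 -0.01; 0 0.04 -0.055 0 0 0 -0.02; 0 0.075 -0.1 0 0 0 -0.03; 0 0.11 -0.15 0 0 0 -0.05; 0 0.145 -0.2 0 0 0 -0.06; 0 0.18 -0.25 0 0 0 -0.08; 0 0.215 -0.3 0 0 0 -0.09; 0 0.25 -0.345 0 0 0 -0.1; 0 0.275 -0.38 0 0 0 -0.103; 0 0.29 -0.397 0 0 0 -0.103; 0 0.296 -0.404 0 0 0 -0.103; 0 0.296 -0.404 0 0 0 -0.103; 0 0.296 -0.404 0 0 0 -0.103")

```text
time_s: 9.02
position: [0.6323, 0.0296, 0.2628]
tcp_rot: [[0.975, 0.221, -0.002], [0.221, -0.975, -0.001], [-0.002, 0.0, -1.0]]
force: [-0.3, -0.1, -3.1]
opening: 0.345
grasp_force: 29.6
```

```bash
python3 - <<'E'
from h import *
import cv2
done(0,0,-.144);done(.296,-.404,0,-.103)
for c in ('side','top','wrist')*2:
  s=st();p=capture(c)
  for n,z in (('brush_handle',.261),('brush_slot',.188),('brush_jaw',.178),('pin_middle',.15)):
    print(c,n,[(np.round(d['point'],4).tolist(),round(d['conf'],2)) for d in spot_point(n,p) if abs(d['point'][2]-z)<.02])
  if c=='side': side=p['pixels'][190:330,200:340,::-1]
cv2.imwrite('pics/w3.png',p['pixels'][:,:,::-1]);cv2.imwrite('pics/s3.png',cv2.resize(side,None,fx=4,fy=4,interpolation=cv2.INTER_CUBIC))
E
```

```text
cmd [ 0.515  -0.1907  0.264 ] 8.16
cmd [0.6328 0.0302 0.264 ] 12.79
t 9.02 p [0.6323 0.0296 0.2628] yaw 12.79 F [-0.3 -0.1 -3.1] M [-0.09 -0.02 -0.  ] op 0.345 g 29.576282096095383 z [-0.002 -0.001 -1.   ]
side brush_handle []
side brush_slot [([0.6342, 0.0312, 0.1877], 0.66)]
side brush_jaw [([0.6197, 0.0715, 0.1738], 0.9)]
side pin_middle [([0.6137, 0.1252, 0.1489], 0.66)]
t 9.27 p [0.6327 0.0291 0.2637] yaw 12.7 F [-1.1 -0.5 -4.4] M [-0.02  0.    0.04] op 0.346 g 29.576253234408796 z [-0. -0. -1.]
top brush_handle [([0.6328, 0.0341, 0.2614], 0.53)]
top brush_slot [([0.6343, 0.0291, 0.1883], 0.63)]
top brush_jaw []
top pin_middle []
t 9.52 p [0.633  0.0299 0.2637] yaw 12.77 F [-0.3  0.2 -2.5] M [-0.02  0.04 -0.02] op 0.345 g 29.57621748559177 z [ 0. -0. -1.]
wrist brush_handle [([0.6323, 0.0323, 0.262], 0.61)]
wrist brush_slot [([0.6327, 0.0289, 0.1914], 0.61)]
wrist brush_jaw [([0.6283, 0.072, 0.1832], 0.73)]
wrist pin_middle [([0.612, 0.1282, 0.1502], 0.8)]
t 9.77 p [0.633  0.0303 0.2636] yaw 12.8 F [-0.6 -1.4 -3.5] M [-0.02  0.03  0.01] op 0.342 g 29.576341649517417 z [-0.  0. -1.]
side brush_handle []
side brush_slot [([0.6337, 0.0321, 0.1888], 0.6)]
side brush_jaw [([0.6221, 0.0696, 0.1765], 0.59)]
side pin_middle [([0.6154, 0.1249, 0.1505], 0.83)]
t 10.02 p [0.633  0.0303 0.2635] yaw 12.8 F [-0.9 -0.3 -3.4] M [ 0.02  0.04 -0.03] op 0.345 g 29.576275404542685 z [-0.  0. -1.]
top brush_handle [([0.6346, 0.0306, 0.2628], 0.47)]
top brush_slot [([0.6296, 0.0326, 0.1865], 0.45)]
top brush_jaw []
top pin_middle []
t 10.27 p [0.633  0.0302 0.2636] yaw 12.8 F [ 0.8 -0.4 -3.9] M [0.05 0.06 0.04] op 0.342 g 29.576156199909747 z [ 0.  0. -1.]
wrist brush_handle [([0.633, 0.0311, 0.2627], 0.61)]
wrist brush_slot [([0.6312, 0.0273, 0.1871], 0.87)]
wrist brush_jaw [([0.6273, 0.0685, 0.1783], 0.91)]
wrist pin_middle []
```

View pics/w3.png

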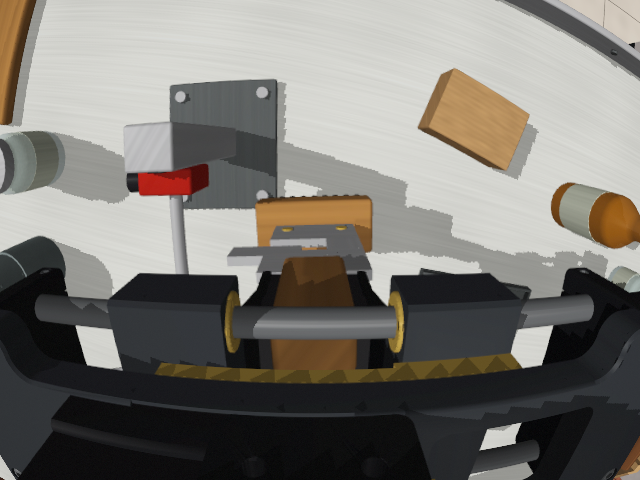

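The wrist view shows the plate and jaw level at about (300,250), with the jaw pointing at the pin. The pin is at (176–182, 195–272), and the brush sits square in the grip.

```bash
python3 - <<'E'
from h import *
from scipy.optimize import least_squares
p=capture('wrist');M=np.array(p['mount']);Mi=np.linalg.inv(M);pos=np.array([.633,.0303,.2636]);R=rot(12.8)
def prj(X):
    c=Mi[:3]@np.r_[R.T@(X-pos),1];r=np.hypot(c[0],c[1]);th=np.arctan2(r,c[2]);return np.array([p['cx']+p['fx']*th*c[0]/r,p['cy']+p['fy']*th*c[1]/r])
def loc(v,l):
    y=np.radians(v[2]);a,b,z=l;return np.array([v[0]+a*np.cos(y)-b*np.sin(y),v[1]+a*np.sin(y)+b*np.cos(y),z])
pts=[((171,87),(.07,.06,.01)),((276,80),(.07,-.06,.01)),((277,207),(-.07,-.06,.01)),((125,126),(.015,.017,.195)),((125,172),(-.015,.017,.195)),((173,168),(-.015,-.017,.195))]
def res(v):
    o=[prj(loc(v,l))-px for px,l in pts]
    o+=[prj(loc(v,(-.03,0,v[3])))-(176,195),[ (prj(loc(v,(-.07,0,v[3])))-(182,272))[0]]]
    return np.concatenate([np.ravel(x) for x in o])
r=least_squares(res,[.677,.143,13,.145],x_scale=[.01,.01,1,.01],loss='soft_l1');v=r.x
print(v,np.round(res(v),1));y=np.radians(v[2]);print(v[:2]-.065*np.array([np.cos(y),np.sin(y)]))
plan([.611+.041*.2215,.128-.041*.975,.264],12.8);plan([.611+.041*.2215,.128-.041*.975,.2495],12.8)
E
```

```text
[ 0.67716625  0.14000544 12.13219395  0.14937411] [-1.4 -4.7  1.7 -3.8  0.4 -0.3 -1.9  0.1  0.   2.9  1.7  4.8  0.5 -7.1
 -1.9]
[0.61361801 0.12634453]
row [ 0.0007 -0.1184 -0.    ] 0 0 -0.0001
row [ 0.0007 -0.1184  0.029 ] 0 0 -0.0001
```

Call:
jog_arm(rows="0 0 -0.01 0 0 0 0; 0 0 -0.03 0 0 0 0; 0 0 -0.055 0 0 0 0; 0 0 -0.08 0 0 0 0; 0 0 -0.1 0 0 0 0; 0 0 -0.112 0 0 0 0; 0 0 -0.118 0 0 0 0; 0 0 -0.118 0 0 0 0; 0 0 -0.118 0 0 0 0")

```text
time_s: 11.32
position: [0.6201, 0.0879, 0.2636]
tcp_rot: [[0.975, 0.222, 0.0], [0.222, -0.975, -0.001], [0.0, 0.001, -1.0]]
force: [-0.7, 0.0, -3.3]
opening: 0.347
grasp_force: 29.6
```

```bash
python3 - <<'E'
from h import *
import cv2
done(0,-.118,0)
for c in ('side','wrist','top'):
  s=st();p=capture(c)
  if c=='side': cv2.imwrite('pics/s4.png',cv2.resize(p['pixels'][200:340,190:350,::-1],None,fx=4,fy=4,interpolation=cv2.INTER_CUBIC))
  for n,z in (('brush_handle',.261),('brush_slot',.188),('brush_jaw',.178),('pin_middle',.15)):
    print(c,n,[(np.round(d['point'],4).tolist(),round(d['conf'],2)) for d in spot_point(n,p) if abs(d['point'][2]-z)<.02])
E
```

```text
cmd [0.6198 0.0878 0.264 ] 12.79
t 11.32 p [0.6201 0.0879 0.2636] yaw 12.83 F [-0.7  0.  -3.3] M [ 0.03  0.01 -0.04] op 0.347 g 29.57628315780312 z [ 0.    -0.001 -1.   ]
side brush_handle []
side brush_slot [([0.6177, 0.0903, 0.1862], 0.72)]
side brush_jaw [([0.6081, 0.1301, 0.1779], 0.63)]
side pin_middle [([0.6138, 0.1236, 0.1498], 0.67)]
t 11.57 p [0.6201 0.0872 0.2635] yaw 12.75 F [-0.1  1.3 -3.2] M [ 0.05 -0.01 -0.01] op 0.347 g 29.576296471059322 z [ 0. -0. -1.]
wrist brush_handle [([0.6198, 0.0896, 0.2604], 0.76)]
wrist brush_slot [([0.6196, 0.085, 0.1885], 0.83)]
wrist brush_jaw [([0.6156, 0.1295, 0.1807], 0.68)]
wrist pin_middle []
t 11.82 p [0.62   0.0876 0.2635] yaw 12.78 F [ 0.1 -0.  -3.6] M [ 0.01  0.   -0.02] op 0.347 g 29.576267804950476 z [-0.  0. -1.]
top brush_handle [([0.6222, 0.0896, 0.2634], 0.46)]
top brush_slot [([0.6231, 0.0895, 0.1869], 0.53)]
top brush_jaw []
top pin_middle []
```

View pics/s4.png

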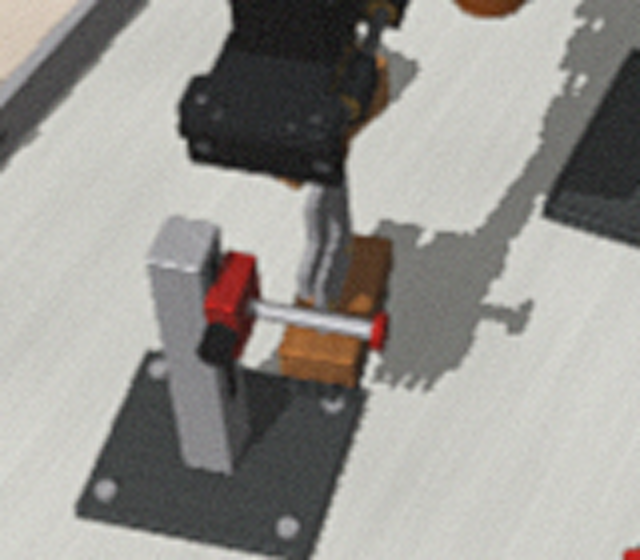

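The side crop shows the jaw standing over the middle of the pin at about (320,305), with the brush head below it and no contact. I'm lowering in small steps to feel for the pin.

Call:
jog_arm(rows="0 0 0 0.004 0 0 0; 0 0 0 0.01 0 0 0; 0 0 0 0.014 0 0 0; 0 0 0 0.018 0 0 0; 0 0 0 0.021 0 0 0; 0 0 0 0.024 0 0 0; 0 0 0 0.024 0 0 0; 0 0 0 0.024 0 0 0")

```text
time_s: 12.73
position: [0.6199, 0.0878, 0.2514]
tcp_rot: [[0.975, 0.221, -0.0], [0.221, -0.975, 0.0], [-0.0, -0.0, -1.0]]
force: [1.0, 0.1, -4.4]
opening: 0.346
grasp_force: 29.6
```

Call:
jog_arm(rows="0 0 0 0.001 0 0 0; 0 0 0 0.002 0 0 0; 0 0 0 0.003 0 0 0; 0 0 0 0.004 0 0 0; 0 0 0 0.004 0 0 0")

```text
time_s: 13.15
position: [0.6199, 0.0878, 0.2495]
tcp_rot: [[0.975, 0.221, -0.0], [0.221, -0.975, 0.0], [-0.0, -0.0, -1.0]]
force: [-0.1, 0.6, -3.3]
opening: 0.345
grasp_force: 29.6
```

Call:
jog_arm(rows="0 0 0 0.001 0 0 0; 0 0 0 0.002 0 0 0; 0 0 0 0.003 0 0 0; 0 0 0 0.004 0 0 0; 0 0 0 0.004 0 0 0")

```text
time_s: 13.57
position: [0.6199, 0.0878, 0.2474]
tcp_rot: [[0.975, 0.221, -0.0], [0.221, -0.975, 0.0], [-0.0, -0.0, -1.0]]
force: [0.8, -0.1, -3.8]
opening: 0.345
grasp_force: 29.6
```

Call:
jog_arm(rows="0 0 0 0.001 0 0 0; 0 0 0 0.002 0 0 0; 0 0 0 0.003 0 0 0; 0 0 0 0.004 0 0 0; 0 0 0 0.004 0 0 0")

```text
time_s: 13.98
position: [0.6199, 0.0878, 0.2454]
tcp_rot: [[0.975, 0.221, -0.0], [0.221, -0.975, 0.0], [-0.0, -0.0, -1.0]]
force: [0.0, 0.2, -4.0]
opening: 0.344
grasp_force: 29.6
```

Call:
jog_arm(rows="0 0 0 0.001 0 0 0; 0 0 0 0.002 0 0 0; 0 0 0 0.003 0 0 0; 0 0 0 0.003 0 0 0")

```text
time_s: 14.32
position: [0.6199, 0.0878, 0.2439]
tcp_rot: [[0.975, 0.221, -0.0], [0.221, -0.975, 0.0], [-0.0, -0.0, -1.0]]
force: [-0.5, -0.3, -3.0]
opening: 0.348
grasp_force: 29.6
```

Call:
jog_arm(rows="0 0 0 0.001 0 0 0; 0 0 0 0.002 0 0 0; 0 0 0 0.003 0 0 0; 0 0 0 0.003 0 0 0")

```text
time_s: 14.65
position: [0.6199, 0.0878, 0.2424]
tcp_rot: [[0.975, 0.221, -0.0], [0.221, -0.975, -0.0], [-0.0, -0.0, -1.0]]
force: [-0.5, 0.1, -4.3]
opening: 0.345
grasp_force: 29.6
```

Call:
jog_arm(rows="0 0 0 0.001 0 0 0; 0 0 0 0.002 0 0 0; 0 0 0 0.003 0 0 0; 0 0 0 0.003 0 0 0")

```text
time_s: 14.98
position: [0.6199, 0.0878, 0.2409]
tcp_rot: [[0.975, 0.221, -0.0], [0.221, -0.975, -0.0], [-0.0, -0.0, -1.0]]
force: [0.2, -0.3, -3.4]
opening: 0.345
grasp_force: 29.6
```

Call:
jog_arm(rows="0 0 0 0.001 0 0 0; 0 0 0 0.002 0 0 0; 0 0 0 0.003 0 0 0; 0 0 0 0.003 0 0 0")

```text
time_s: 15.32
position: [0.62, 0.0878, 0.2396]
tcp_rot: [[0.975, 0.221, 0.0], [0.221, -0.975, 0.0], [0.0, 0.0, -1.0]]
force: [0.4, 0.2, -3.1]
opening: 0.346
grasp_force: 29.6
```

Call:
jog_arm(rows="0 0 0 0.001 0 0 0; 0 0 0 0.002 0 0 0; 0 0 0 0.002 0 0 0")

```text
time_s: 15.57
position: [0.6202, 0.0877, 0.2394]
tcp_rot: [[0.975, 0.221, 0.001], [0.221, -0.975, -0.0], [0.001, 0.0, -1.0]]
force: [-2.0, 0.0, 2.5]
opening: 0.341
grasp_force: 29.6
```

```bash
python3 -c "
from h import *
st()"
```

```text
t 15.57 p [0.6202 0.0877 0.2394] yaw 12.8 F [-2.   0.   2.5] M [0.04 0.31 0.05] op 0.341 g 29.615736231207848 z [ 0.001 -0.    -1.   ]
```

Contact: the vertical force rose about 6 N at TCP z ≈ 0.2395, which puts the pin axis near 0.149. I'm lifting 2.5 mm to centre the channel on the pin, then sliding in.

Call:
jog_arm(rows="0 0 0 -0.004 0 0 0; 0 0 0 -0.007 0 0 0; 0 0 0 -0.007 0 0 0; 0 0 0 -0.007 0 0 0")

```text
time_s: 15.9
position: [0.6199, 0.0878, 0.2417]
tcp_rot: [[0.975, 0.221, -0.0], [0.221, -0.975, 0.0], [-0.0, -0.0, -1.0]]
force: [-0.1, -0.5, -2.2]
opening: 0.34
grasp_force: 29.6
```

Call:
jog_arm(rows="0 0 -0.004 0 0 0 0; 0 0 -0.01 0 0 0 0; 0 0 -0.016 0 0 0 0; 0 0 -0.02 0 0 0 0; 0 0 -0.02 0 0 0 0")

```text
time_s: 16.32
position: [0.6175, 0.0982, 0.2419]
tcp_rot: [[0.975, 0.222, -0.0], [0.222, -0.975, 0.0], [-0.0, -0.0, -1.0]]
force: [0.5, -0.5, -4.3]
opening: 0.344
grasp_force: 29.6
```

Call:
jog_arm(rows="0 0 -0.004 0 0 0 0; 0 0 -0.01 0 0 0 0; 0 0 -0.016 0 0 0 0; 0 0 -0.02 0 0 0 0; 0 0 -0.02 0 0 0 0")

```text
time_s: 16.73
position: [0.6153, 0.1079, 0.242]
tcp_rot: [[0.975, 0.222, -0.0], [0.222, -0.975, 0.0], [-0.0, -0.0, -1.0]]
force: [-0.2, 0.5, -3.4]
opening: 0.348
grasp_force: 29.6
```

Call:
jog_arm(rows="0 0 -0.004 0 0 0 0; 0 0 -0.01 0 0 0 0; 0 0 -0.016 0 0 0 0; 0 0 -0.022 0 0 0 0; 0 0 -0.028 0 0 0 0; 0 0 -0.032 0 0 0 0; 0 0 -0.032 0 0 0 0")

```text
time_s: 17.32
position: [0.6118, 0.1235, 0.2421]
tcp_rot: [[0.975, 0.222, -0.0], [0.222, -0.975, 0.0], [-0.0, -0.0, -1.0]]
force: [-0.5, 0.4, -3.3]
opening: 0.344
grasp_force: 29.6
```

Call:
jog_arm(rows="0 0 -0.002 0 0 0 0; 0 0 -0.004 0 0 0 0; 0 0 -0.006 0 0 0 0; 0 0 -0.006 0 0 0 0")

```text
time_s: 17.65
position: [0.6113, 0.1259, 0.242]
tcp_rot: [[0.975, 0.222, -0.0], [0.222, -0.975, 0.0], [-0.0, -0.0, -1.0]]
force: [-0.2, 0.3, -3.3]
opening: 0.346
grasp_force: 29.6
```

Call:
jog_arm(rows="0 0 -0.001 0 0 0 0; 0 0 -0.002 0 0 0 0; 0 0 -0.002 0 0 0 0")

```text
time_s: 17.9
position: [0.6111, 0.1268, 0.242]
tcp_rot: [[0.975, 0.221, -0.0], [0.221, -0.975, 0.0], [-0.0, -0.0, -1.0]]
force: [0.2, -0.1, -4.1]
opening: 0.347
grasp_force: 29.6
```

Call:
jog_arm(rows="0 0 -0.001 0 0 0 0; 0 0 -0.002 0 0 0 0; 0 0 -0.002 0 0 0 0")

```text
time_s: 18.15
position: [0.6108, 0.1278, 0.2421]
tcp_rot: [[0.975, 0.221, -0.0], [0.221, -0.975, 0.0], [0.0, -0.0, -1.0]]
force: [0.8, -0.2, -3.2]
opening: 0.347
grasp_force: 29.6
```

Call:
jog_arm(rows="0 0 -0.001 0 0 0 0; 0 0 -0.002 0 0 0 0; 0 0 -0.002 0 0 0 0")

```text
time_s: 18.4
position: [0.6106, 0.1288, 0.242]
tcp_rot: [[0.975, 0.222, -0.0], [0.222, -0.975, 0.0], [-0.0, -0.0, -1.0]]
force: [0.8, -0.6, -2.6]
opening: 0.347
grasp_force: 29.6
```

Call:
jog_arm(rows="0 0 -0.001 0 0 0 0; 0 0 -0.002 0 0 0 0; 0 0 -0.002 0 0 0 0")

```text
time_s: 18.65
position: [0.6104, 0.1298, 0.2421]
tcp_rot: [[0.975, 0.222, -0.0], [0.222, -0.975, 0.0], [-0.0, -0.0, -1.0]]
force: [0.6, 0.0, -4.2]
opening: 0.345
grasp_force: 29.6
```

Call:
jog_arm(rows="0 0 -0.001 0 0 0 0; 0 0 -0.002 0 0 0 0; 0 0 -0.002 0 0 0 0")

```text
time_s: 18.9
position: [0.6102, 0.1308, 0.2421]
tcp_rot: [[0.975, 0.222, -0.0], [0.222, -0.975, 0.0], [-0.0, -0.0, -1.0]]
force: [0.4, -0.3, -3.7]
opening: 0.345
grasp_force: 29.6
```

Call:
jog_arm(rows="0 0 -0.001 0 0 0 0; 0 0 -0.002 0 0 0 0; 0 0 -0.002 0 0 0 0")

```text
time_s: 19.15
position: [0.61, 0.1314, 0.2421]
tcp_rot: [[0.975, 0.222, 0.0], [0.222, -0.975, -0.001], [0.0, 0.001, -1.0]]
force: [-0.1, -1.4, -4.2]
opening: 0.345
grasp_force: 29.6
```

Call:
jog_arm(rows="0 0 -0.001 0 0 0 0; 0 0 -0.001 0 0 0 0")

```text
time_s: 19.32
position: [0.61, 0.1317, 0.242]
tcp_rot: [[0.975, 0.222, 0.0], [0.222, -0.975, -0.001], [-0.0, 0.001, -1.0]]
force: [0.2, -2.6, -4.6]
opening: 0.343
grasp_force: 29.6
```

```bash
python3 -c "
from h import *
st()"
```

```text
t 19.32 p [0.61   0.1317 0.242 ] yaw 12.8 F [ 0.2 -2.6 -4.6] M [-0.5  -0.02 -0.02] op 0.343 g 29.574069078080356 z [ 0.    -0.001 -1.   ]
```

The end wall was felt lightly (-2.6 N). I'm backing off 4 mm of command so the notch is centred on the pin, then lowering.

Call:
jog_arm(rows="0 0 0.004 0 0 0 0; 0 0 0.008 0 0 0 0; 0 0 0.008 0 0 0 0; 0 0 0.008 0 0 0 0")

```text
time_s: 19.65
position: [0.6108, 0.1283, 0.242]
tcp_rot: [[0.975, 0.221, -0.0], [0.221, -0.975, 0.001], [0.0, -0.001, -1.0]]
force: [0.3, 0.1, -3.8]
opening: 0.349
grasp_force: 29.6
```

Call:
jog_arm(rows="0 0 0 0.002 0 0 0; 0 0 0 0.004 0 0 0; 0 0 0 0.006 0 0 0; 0 0 0 0.008 0 0 0; 0 0 0 0.008 0 0 0")

```text
time_s: 20.07
position: [0.6105, 0.1283, 0.2377]
tcp_rot: [[0.975, 0.222, -0.001], [0.222, -0.975, 0.0], [-0.001, -0.0, -1.0]]
force: [-0.7, 0.3, -3.7]
opening: 0.343
grasp_force: 29.6
```

Call:
jog_arm(rows="0 0 0 0.002 0 0 0; 0 0 0 0.004 0 0 0; 0 0 0 0.006 0 0 0; 0 0 0 0.008 0 0 0; 0 0 0 0.01 0 0 0; 0 0 0 0.01 0 0 0")

```text
time_s: 20.57
position: [0.6106, 0.1282, 0.2327]
tcp_rot: [[0.975, 0.221, -0.001], [0.221, -0.975, -0.0], [-0.001, -0.0, -1.0]]
force: [-0.4, 0.6, -3.5]
opening: 0.346
grasp_force: 29.6
```

Call:
jog_arm(rows="0 0 0 0.001 0 0 0; 0 0 0 0.002 0 0 0; 0 0 0 0.003 0 0 0; 0 0 0 0.003 0 0 0")

```text
time_s: 20.9
position: [0.6107, 0.1283, 0.2315]
tcp_rot: [[0.975, 0.221, -0.0], [0.221, -0.975, 0.0], [-0.0, -0.0, -1.0]]
force: [0.6, -1.0, -2.8]
opening: 0.344
grasp_force: 29.6
```

Call:
jog_arm(rows="0 0 0 0.001 0 0 0; 0 0 0 0.002 0 0 0; 0 0 0 0.002 0 0 0")

```text
time_s: 21.15
position: [0.6107, 0.1283, 0.2305]
tcp_rot: [[0.975, 0.221, -0.0], [0.221, -0.975, 0.0], [-0.0, -0.0, -1.0]]
force: [-0.0, -0.8, -3.2]
opening: 0.345
grasp_force: 29.6
```

Call:
jog_arm(rows="0 0 0 0.001 0 0 0; 0 0 0 0.001 0 0 0")

```text
time_s: 21.32
position: [0.6107, 0.1282, 0.23]
tcp_rot: [[0.975, 0.221, -0.0], [0.221, -0.975, 0.0], [-0.0, -0.0, -1.0]]
force: [0.1, -0.7, -3.8]
opening: 0.345
grasp_force: 29.6
```

Call:
jog_arm(rows="0 0 0 0.001 0 0 0; 0 0 0 0.001 0 0 0")

```text
time_s: 21.48
position: [0.6108, 0.1283, 0.2296]
tcp_rot: [[0.975, 0.221, 0.0], [0.221, -0.975, 0.0], [0.0, -0.0, -1.0]]
force: [0.3, -0.1, -2.9]
opening: 0.347
grasp_force: 29.6
```

Call:
jog_arm(rows="0 0 0 0.0006 0 0 0; 0 0 0 0.0006 0 0 0")

```text
time_s: 21.65
position: [0.6108, 0.1283, 0.2295]
tcp_rot: [[0.975, 0.222, 0.0], [0.222, -0.975, -0.0], [0.0, 0.0, -1.0]]
force: [0.2, 0.5, -2.0]
opening: 0.344
grasp_force: 29.6
```

Call:
jog_arm(rows="0 0 0 0.0006 0 0 0; 0 0 0 0.0006 0 0 0")

```text
time_s: 21.82
position: [0.6109, 0.1283, 0.2294]
tcp_rot: [[0.975, 0.222, 0.001], [0.222, -0.975, 0.0], [0.001, 0.0, -1.0]]
force: [-1.1, 0.2, -0.4]
opening: 0.346
grasp_force: 29.6
```

```bash
python3 - <<'E'
from h import *
import cv2
st();p=capture('side');st()
cv2.imwrite('pics/s5.png',cv2.resize(p['pixels'][200:340,190:350,::-1],None,fx=4,fy=4,interpolation=cv2.INTER_CUBIC))
E
```

```text
t 21.82 p [0.6109 0.1283 0.2294] yaw 12.8 F [-1.1  0.2 -0.4] M [-0.02  0.14 -0.02] op 0.346 g 29.57681945990771 z [ 0.001  0.    -1.   ]
t 21.87 p [0.6109 0.1283 0.2294] yaw 12.8 F [-0.4 -0.3  0.2] M [ 0.05  0.23 -0.03] op 0.345 g 29.5769662829116 z [ 0.001  0.    -1.   ]
```

View pics/s5.png

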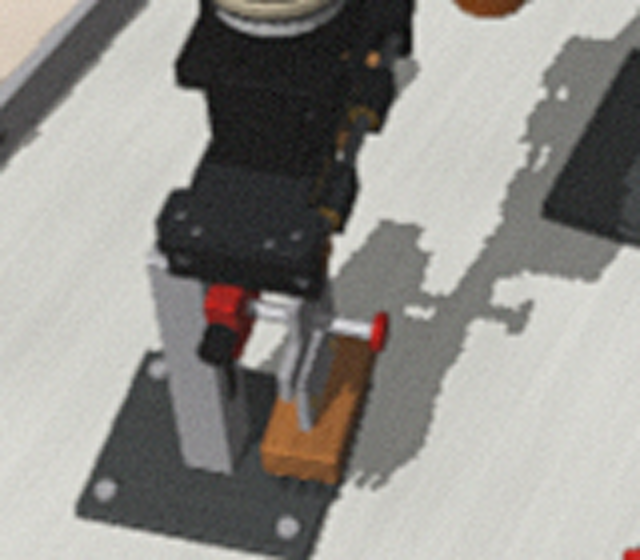

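The side crop shows the plate over the mid-pin at about (310,325), behind the red head. The wrist force reads about 0 N, so the pin carries the brush's weight. I'm releasing gently.

Call:
jog_arm(rows="0.33 0 0 0 0 0 0; 0.35 0 0 0 0 0 0; 0.37 0 0 0 0 0 0; 0.39 0 0 0 0 0 0; 0.41 0 0 0 0 0 0; 0.43 0 0 0 0 0 0; 0.45 0 0 0 0 0 0; 0.45 0 0 0 0 0 0; 0.45 0 0 0 0 0 0; 0.45 0 0 0 0 0 0; 0.45 0 0 0 0 0 0; 0.45 0 0 0 0 0 0; 0.45 0 0 0 0 0 0; 0.45 0 0 0 0 0 0")

```text
time_s: 23.03
position: [0.6108, 0.1282, 0.229]
tcp_rot: [[0.975, 0.221, 0.0], [0.221, -0.975, 0.0], [0.0, -0.0, -1.0]]
force: [-0.1, -0.2, -0.8]
opening: 0.449
grasp_force: 0.0
```

Call:
jog_arm(rows="0.5 0 0 0 0 0 0; 0.6 0 0 0 0 0 0; 0.7 0 0 0 0 0 0; 0.8 0 0 0 0 0 0; 0.85 0 0 0 0 0 0; 0.85 0 0 0 0 0 0; 0.85 0 0 0 0 0 0; 0.85 0 0 0 0 0 0; 0.85 0 0 0 0 0 0; 0.85 0 0 0 0 0 0; 0.85 0 0 0 0 0 0; 0.85 0 0 0 0 0 0")

```text
time_s: 24.03
position: [0.6108, 0.1282, 0.229]
tcp_rot: [[0.975, 0.221, -0.0], [0.221, -0.975, 0.0], [0.0, -0.0, -1.0]]
force: [0.5, 0.8, 0.4]
opening: 0.85
grasp_force: 0.0
```

```bash
python3 - <<'E'
from h import *
import cv2
st();p=capture('wrist');cv2.imwrite('pics/w6.png',p['pixels'][:,:,::-1])
for n in ('brush_handle','brush_slot','brush_jaw'):
    print(n,[(np.round(d['point'],4).tolist(),round(d['conf'],2)) for d in spot_point(n,p) if d['point'][1]>.05])
E
```

```text
t 24.03 p [0.6108 0.1282 0.229 ] yaw 12.79 F [0.5 0.8 0.4] M [ 0.01 -0.   -0.02] op 0.85 g 0.0 z [-0.  0. -1.]
brush_handle [([0.6108, 0.1298, 0.2301], 0.59)]
brush_slot [([0.6124, 0.1289, 0.1535], 0.86)]
brush_jaw [([0.6085, 0.1264, 0.154], 0.28)]
```

View pics/w6.png

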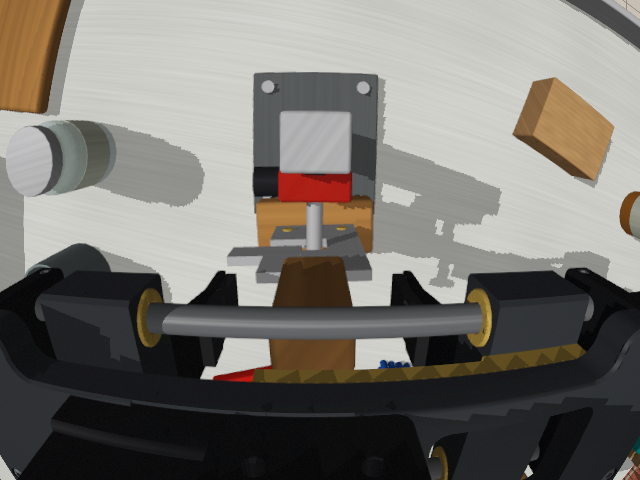

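The wrist view shows the brush hanging upright at about (312,290). Both fingers are clear and the plate is on the pin at (315,245). I'm retreating straight up.

Call:
jog_arm(rows="0.85 0 0 -0.01 0 0 0; 0.85 0 0 -0.03 0 0 0; 0.85 0 0 -0.06 0 0 0; 0.85 0 0 -0.1 0 0 0; 0.85 0 0 -0.15 0 0 0; 0.85 0 0 -0.2 0 0 0; 0.85 0 0 -0.25 0 0 0; 0.85 0 0 -0.27 0 0 0; 0.85 0 0 -0.27 0 0 0; 0.85 0 0 -0.27 0 0 0; 0.85 0 0 -0.27 0 0 0; 0.85 0 0 -0.27 0 0 0; 0.85 0 0 -0.27 0 0 0; 0.85 0 0 -0.27 0 0 0")

```text
time_s: 25.4
position: [0.6104, 0.1282, 0.3626]
tcp_rot: [[0.975, 0.221, -0.003], [0.221, -0.975, -0.0], [-0.002, -0.0, -1.0]]
force: [1.2, 0.0, -0.6]
opening: 0.851
grasp_force: 0.0
```

```bash
python3 - <<'E'
from h import *
import cv2
st();im=[]
for i in range(2):
  p=capture('side');im.append(cv2.resize(p['pixels'][200:340,190:350,::-1],None,fx=2.5,fy=2.5,interpolation=cv2.INTER_CUBIC))
  for n in ('brush_handle','brush_slot','brush_jaw'):
    print(n,[(np.round(d['point'],4).tolist(),round(d['conf'],2)) for d in spot_point(n,p) if d['point'][1]>.05])
cv2.imwrite('pics/s7.png',np.hstack(im))
E
```

```text
t 25.4 p [0.6104 0.1282 0.3626] yaw 12.79 F [ 1.2  0.  -0.6] M [-0.03  0.03 -0.02] op 0.851 g 0.0 z [-0.003 -0.    -1.   ]
brush_handle [([0.6107, 0.1252, 0.2267], 0.91)]
brush_slot [([0.6127, 0.1323, 0.1554], 0.78)]
brush_jaw [([0.6004, 0.1684, 0.1436], 0.9)]
brush_handle [([0.6145, 0.1285, 0.2242], 0.87), ([0.6108, 0.1333, 0.1492], 0.51)]
brush_slot [([0.6107, 0.131, 0.1537], 0.76), ([0.3965, 0.1489, 0.0021], 0.31)]
brush_jaw [([0.6015, 0.1685, 0.1424], 0.92)]
```

View pics/s7.png

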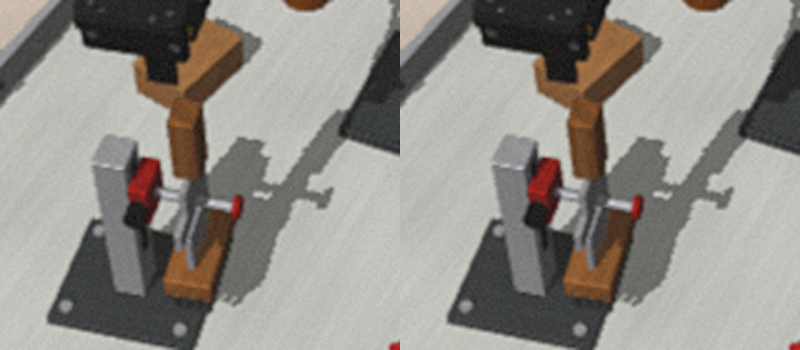

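The two frames match: the brush hangs upright and still on the pin, behind its head at about (238,207), and the gripper is clear. I'm handing in.

```bash
python3 -c "
from h import *
print(bot.hand_in())"
```

```text
the job is handed in; nothing more can be done
None
```

The brush hangs upright and still on the post's pin, behind its head; the pin was found by feel with about 6 N, the gripper is clear, and the job was handed in after about 25.5 s.

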